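# Turn over the round-ended brass finish sample

### The arm

A 6-joint arm with a two-finger parallel gripper is mounted at the origin on the work surface. World frame = base frame: x ahead of the robot, y to its left, z up, the work surface at z = 0. Lengths are in m, angles in rad, forces in N, time in s.
With the tool pointing down it reaches from about 0.35 to 0.775 m from the base axis. Payload 7.3 kg.
Tool frame: the origin (TCP) lies at the very end of the fingers, on their centre line; the grasp point (between the pads) lies 19 mm behind it; z points along the fingers, y is the direction in which the jaws open and shut (so a half turn about z gives the same grasp; the last joint's range is limited). The gripper opens to 92 mm and grips with 3 to 60 N. Pads are 19 mm wide; open, the fingers measure 130 mm over their backs; the gripper's body (75 mm by 190 mm) begins 47 mm behind the grasp point.
Start: joints at [-1.362, 0.342, 1.524, -0, 1.275, -0.146], TCP at [0.182, -0.492, 0.227] pointing down, gripper open.
Joint ranges: [-2.53, 2.53], [-0.77, 2.02], [0.04, 2.7], [-1, 4.14], [0.28, 2.66], [-3.11, 3.11]. Speed limits (rad/s): [2.57, 2.57, 3.14, 3.14, 3.14, 3.14].

### API

Orientations are given as [roll, pitch, yaw] about the fixed x, y, z axes, in that order (R = Rz(yaw) Ry(pitch) Rx(roll)).
In Python, from cell import observe, read_camera, camera_info, hand_in gives the robot as it stands.
- The arm moves only by the tool jog_arm, never from a script. Its argument "rows" is one flat list of numbers, 5 for each row, row after row: the finger opening in mm, from 0 to 91.8, then the shift along the tool's x, y, z in mm, then the turn about the tool's z in degrees. In form: [gripper, tx, ty, tz, roll, gripper, tx, ty, tz, roll, ...]. A call has 1 to 20 rows; each row shifts and turns the commanded pose from where the row before left it, along the tool's axes as they then stand; what a row does not reach is not made up. A row lasts 1/10 s, in which the tool goes at most 50 mm and 8.59 degrees, less where a joint would pass 70% of its speed; a pose out of reach is approached as far as the arm can. A call with a gripper value outside its range is refused whole. The fingers move at their own pace and stop on an object; "grip_force" is the grip in N (left out, the last holds). Time passes only in rows, so rows that do not move let the fingers close. It gives the time, the measured TCP pose, the force and the opening at its end, in the units of the state.
- observe(): the state, without advancing time (a new reading comes with each control period).
- read_camera(name): name is "side" or "top" or "wrist"; returns (picture, depth): 420x560x3 uint8, red, green, blue; 420x560 float32, m along the optical axis (not along the pixel's ray), 0 where there is no reading.
- camera_info(name): a dict with "fx", "fy", "cx", "cy" (pixels), "distortion" ([k1, k2, p1, p2, k3] as OpenCV has them; the pictures are not rectified), "extrinsics" (4x4, takes a point from camera to world coordinates); the wrist camera has in their place "tool_from_camera" (4x4, takes a point from camera to tool coordinates, whose origin is the TCP and whose axes are the flange's). Camera axes: x right, y up, looking along -z (the intrinsics and any distortion apply to the point x, -y, -z); pixel columns grow to the right and rows downward; lengths in m; the calibration is good to about 2 mm. A picture is of the moment at which its call begins: read the wrist's pose just before it. camera_info takes no time and is no camera call.
- hand_in(): hands the job in, once; it reports no verdict.
The state is a dict: "time": time; "qpos": joint angles; "qvel": joint speeds; "joint_efforts": joint torques, N m; "tool_pos": TCP position; "tool_rot": TCP orientation; "contact_force": force on the tool from outside, world axes, zero at the start; "torque": the same for the moment, N m; "opening": finger opening in m.
Only numpy, scipy, OpenCV 4.12 (cv2) and the standard library are available. Lean on these libraries where they do the work, as an engineer would, in place of code of your own. Each camera call takes 0.05 s, during which the arm holds its last target. There are 200 camera calls.

### The job

On the brass finisher's bench stand two finish samples, each a brass leaf hinged over the spine of a wooden stand. Push the round-ended leaf up and over its spine with the outside of the fingers, and press it gently down until it lies fully flat on the bare half of its stand, showing its back. Do not pinch the leaf, do not lift or shove its stand, and leave the square-ended sample and everything else where they are.

Things in the scene. Friction and masses are not known exactly. Their poses are not given: they have to be found in the camera images.
- round_stand: Stand of the round-ended leaf: loose dark wooden board 176 x 96 x 20 mm, about 1.3 to 1.8 kg, a cork pad on each half (tops 27 mm above the table). Origin: centre of its underside; x across the spine from the leaf's half (-x) to the bare half (+x), y along the spine, z up. +x points to the robot's left (world +y) within 0.6 rad. It changes sides of the table with the square-ended one.
- round_leaf (a joint): Angle in rad of the round-ended leaf: 0 = lying on the -x half of its stand, 1.57 = upright, 3.14 (its stop) = lying on the +x half. Starts a little ajar (0.28 to 0.55). The hinge is stiff: the leaf stays at any angle where it is left; turning it takes 0.02 to 0.16 N m, so about 2 N square to the leaf near its free end; it does not fall flat by itself.
- round_hinge (a point): Middle of the hinge line of the round-ended leaf, 30 mm above the underside of the stand, over its centre; axes as the stand's. Two steel ears at the ends of the spine reach 38 mm above the table.
- round_edge (a point): Middle of the free end of the round-ended leaf, 100 mm from the hinge line. The leaf is a rigid brass plate 78 mm wide along the spine and 4 mm thick; its free end is a full half circle of 78 mm diameter. The last 12 mm hang over the end of the board. Axes turn with the leaf: -x from hinge to free end, y along the spine, z square to the leaf (up at angle 0, down at 3.14).
- round_middle (a point): Point in the mid-plane of the round-ended leaf half-way (50 mm) from hinge line to free end; axes as at its free end. A steel-coloured patch is on its upper face, a copper one on its underside.
- square_stand: Stand of the square-ended leaf: loose dark wooden board 176 x 96 x 20 mm, about 1.3 to 1.8 kg, a cork pad on each half (tops 27 mm above the table). Origin: centre of its underside; x across the spine from the leaf's half (-x) to the bare half (+x), y along the spine, z up. +x points to the robot's left (world +y) within 0.6 rad. It changes sides of the table with the round-ended one.
- square_leaf (a joint): Angle in rad of the square-ended leaf: 0 = lying on the -x half of its stand, 1.57 = upright, 3.14 (its stop) = lying on the +x half. Starts a little ajar (0.28 to 0.55). The hinge is stiff: the leaf stays at any angle where it is left; turning it takes 0.02 to 0.16 N m, so about 2 N square to the leaf near its free end; it does not fall flat by itself.
- square_hinge (a point): Middle of the hinge line of the square-ended leaf, 30 mm above the underside of the stand, over its centre; axes as the stand's. Two steel ears at the ends of the spine reach 38 mm above the table.
- square_edge (a point): Middle of the free end of the square-ended leaf, 100 mm from the hinge line. The leaf is a rigid brass plate 78 mm wide along the spine and 4 mm thick; its free end is cut straight with two square corners. The last 12 mm hang over the end of the board. Axes turn with the leaf: -x from hinge to free end, y along the spine, z square to the leaf (up at angle 0, down at 3.14).
- square_middle (a point): Point in the mid-plane of the square-ended leaf half-way (50 mm) from hinge line to free end; axes as at its free end. A steel-coloured patch is on its upper face, a copper one on its underside.
- medallion: brass medallion disc, 52 mm across, 8 mm thick, lying flat between the two stands; origin under its centre. To be left alone.
- cup: small brass cup, 56 mm across the rim, 55 mm tall, beyond the stands; origin under its centre. To be left alone.
- bowl: brass bowl, 120 mm across, 45 mm tall, off to the left; origin under its centre. To be left alone.
- vase: brass vase, 60 mm across, 120 mm tall, beyond the stands; origin under its centre. To be left alone.
- tin: aluminium polish jar with a lid, 68 mm across, 60 mm tall, off to the left; origin under its centre. To be left alone.
- brush: hand brush, 170 mm long, lying off to the right; origin under its centre line, near its middle. To be left alone.
- bangle: copper bangle ring, 68 mm across, 22 mm tall, off to the right; origin under its centre. To be left alone.
Not all that is in view belongs to the job. What is shaped like the round_stand but green or purple is not meant.

How it is judged:
By the outcome, as a careful person would: the job done as asked, in the order asked, and still so for the second after the job is handed in, with the robot touching nothing.
It also fails if it takes over 43 s, if anything falls off the work surface, if the arm or the gripper's body presses on something with over 40 N, if the wrist force passes 120 N, or if a joint passes its speed limit or range.

## Working session

There is one attempt and no reset: what is moved stays moved. The work goes in short steps, Python scripts to look and compute and a tool call to move; the robot and the scene stay as the last step left them, time stands still between calls to the robot, and variables do not carry over. Pictures are saved under pics/ and viewed, about 8 in all and at most 12, crops included, and the job is handed in when it is done.

Besides the shell and the picture viewer there is one more tool, called after "Emit:" by a JSON object that holds its "fn" and its "kwargs", one argument or row to a line. jog_arm: Moves the arm, as the interface text tells. Its arguments: {"type":"object","properties":{"rows":{"type":"array","items":{"type":"number"}},"grip_force":{"type":"number"}},"required":["rows"]}

```bash
ls; mkdir -p pics; cat > h.py <<'E'
import numpy as np, cv2
from cell import observe, read_camera, camera_info
def cloud(name, d, T=None):
    c=camera_info(name); K=np.array([[c['fx'],0,c['cx']],[0,c['fy'],c['cy']],[0,0,1.]])
    h,w=d.shape; u,v=np.meshgrid(np.arange(w),np.arange(h))
    p=cv2.undistortPoints(np.stack([u,v],-1).reshape(-1,1,2).astype(float),K,np.array(c['distortion'],float)).reshape(h,w,2)
    P=np.stack([p[...,0]*d,-p[...,1]*d,-d,np.ones_like(d)],-1)
    E=np.array(c['extrinsics']) if T is None else T@np.array(c['tool_from_camera'])
    return (P@E.T)[...,:3]
E
python3 - <<'E'
from h import *
for n in ['top','side']:
    im,d=read_camera(n); cv2.imwrite(f'pics/{n}0.png',im[...,::-1]); np.savez(f'{n}0.npz',im=im,d=d)
    print(n,np.round(camera_info(n)['extrinsics'],3).tolist(),(d==0).mean())
print(observe())
E
```

```text
pics
top [[0.022, 0.988, -0.15, 0.383], [-1.0, 0.023, 0.004, -0.007], [0.007, 0.15, 0.989, 0.976], [0.0, 0.0, 0.0, 1.0]] 0.0038945578231292517
side [[0.905, 0.303, -0.3, 0.12], [-0.426, 0.608, -0.67, -0.938], [-0.021, 0.734, 0.679, 1.0], [0.0, 0.0, 0.0, 1.0]] 0.004166666666666667
{'time': 0.1, 'qpos': array([-1.36196900e+00,  3.42655936e-01,  1.52491084e+00,  1.56746851e-05,
        1.27539524e+00, -1.45989557e-01]), 'qvel': array([ 0.00030298, -0.00164895, -0.00225196,  0.00147422,  0.00195717,
        0.00030294]), 'joint_efforts': array([ 1.98136011e-03, -4.32002699e+01, -2.44696659e+01,  7.18171801e-02,
        5.26236277e-02, -6.69518636e-05]), 'tool_pos': array([ 0.18235068, -0.49193423,  0.22611668]), 'tool_rot': array([-3.14024004e+00, -2.14033342e-04,  3.54812163e-01]), 'contact_force': array([ 0.28815515,  0.6038158 , -0.05100027]), 'torque': array([-0.01496998, -0.02529353, -0.03724778]), 'opening': 0.09154044582689033}
```

View pics/top0.png

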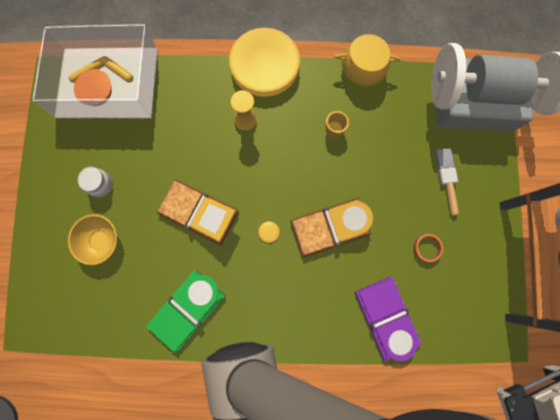

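View pics/side0.png

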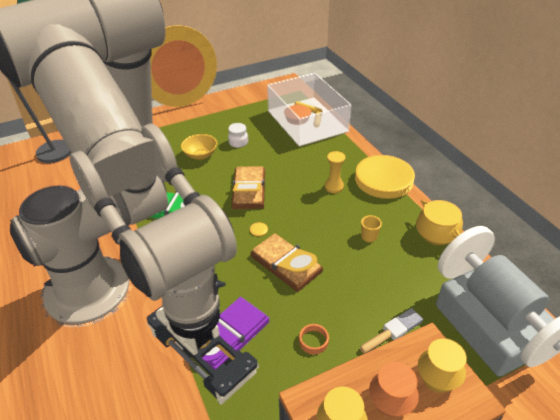

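Top view: the round-ended leaf is on the right-hand stand (leaf about (350,218), hinge about (332,229), bare cork about (313,233)). The square one is at (198,212), the medallion at (269,232). Now I'll measure it.

```bash
python3 - <<'E'
from h import *
z=np.load('top0.npz'); im,d=z['im'],z['d']; P=cloud('top',d)
cv2.imwrite('pics/crop0.png',cv2.resize(im[180:275,250:400,::-1],None,fx=5,fy=5,interpolation=cv2.INTER_CUBIC))
hsv=cv2.cvtColor(im,cv2.COLOR_RGB2HSV)
box=np.zeros(d.shape,bool); box[185:270,284:385]=1
X=P[box]; print('table z',np.median(P[250:262,265:285,2]))
m=box&(P[...,2]>0.012)
n,l,s,c=cv2.connectedComponentsWithStats(m.astype(np.uint8)); print(s,c)
k=1+s[1:,4].argmax(); m=l==k
Q=P[m]; r=cv2.minAreaRect((Q[:,:2]*1000).astype(np.float32)); print('all',r)
# bare cork: z in 22..31
mc=m&(abs(P[...,2]-.027)<.004); n,l,s,c=cv2.connectedComponentsWithStats(cv2.erode(mc.astype(np.uint8),np.ones((3,3)))); 
k=1+s[1:,4].argmax(); Qc=P[l==k]; r=cv2.minAreaRect((Qc[:,:2]*1000).astype(np.float32)); print('cork',r,c[k],np.median(Qc[:,2]),cv2.boxPoints(r).tolist())
# leaf: z>45mm plane fit
Ql=P[m&(P[...,2]>.046)]; cen=Ql.mean(0)
for _ in range(3):
    cen=Ql.mean(0); nrm=np.linalg.svd(Ql-cen,full_matrices=False)[2][2]; nrm*=np.sign(nrm[2]); e=(Ql-cen)@nrm; Ql=Ql[abs(e)<3*e.std()+1e-4]
print('leaf n',nrm,'tilt',np.arccos(nrm[2]),'cen',cen,'zmax',Ql[:,2].max(),e.std(),len(Ql))
hd=np.array([-nrm[1],nrm[0]])/np.hypot(*nrm[:2]); print('uphill horizontal dir angle(normal xy)',np.arctan2(nrm[1],nrm[0]))
tip=Ql[Ql[:,2]>np.percentile(Ql[:,2],98)].mean(0);print('tip',tip)
# neighbours
for nm,(v0,v1,u0,u1) in dict(med=(215,250,255,284),green=(265,360,140,230),purple=(270,365,350,425),cup=(105,140,322,352),square=(175,250,152,242),vase=(85,165,228,262),bangle=(230,268,412,446)).items():
    b=np.zeros(d.shape,bool); b[v0:v1,u0:u1]=1; q=P[b&(P[...,2]>.005)&(P[...,2]<.2)]; print(nm,q.min(0).round(3),q.max(0).round(3))
E
```

```text
table z -0.00034873306493538037
[[     0      0    560    420 232154]
 [   292    188      1      1      1]
 [   340    190      1      1      1]
 [   367    190      1      1      1]
 [   296    194      1      1      1]
 [   332    197      1      1      1]
 [   291    198     82     60   3027]
 [   285    207      1      1      1]
 [   379    206      1      1      1]
 [   286    219      1      1      1]
 [   376    240      1      1      1]
 [   376    243      1      1      1]
 [   369    246      1      1      1]
 [   351    251      1      1      1]
 [   350    256      1      1      1]
 [   369    258      1      1      1]
 [   362    263      1      1      1]
 [   313    266      1      1      1]
 [   352    267      1      1      1]
 [   307    268      1      1      1]
 [   367    269      1      1      1]] [[278.80748986 209.27196172]
 [292.         188.        ]
 [340.         190.        ]
 [367.         190.        ]
 [296.         194.        ]
 [332.         197.        ]
 [332.22893954 226.84473076]
 [285.         207.        ]
 [379.         206.        ]
 [286.  
[... 670 characters left out ...]
.0274200439453], [524.8477783203125, -126.01495361328125], [502.1360168457031, -61.55574035644531]]
leaf n [ 0.27695884 -0.93037289  0.24020841] tilt 1.3282157810181248 cen [ 0.51028533 -0.20514474  0.07091757] zmax 0.9760211692689761 0.01583645364925145 748
uphill horizontal dir angle(normal xy) -1.2814639613870784
tip [ 0.41178228 -0.0521269   0.79456064]
med [ 0.454 -0.026  0.005] [0.503 0.022 0.011]
green [0.188 0.095 0.005] [0.396 0.281 0.197]
purple [ 0.175 -0.367  0.005] [ 0.393 -0.21   0.041]
cup [ 0.72  -0.188  0.005] [ 0.774 -0.134  0.058]
square [0.434 0.074 0.005] [0.602 0.271 0.078]
vase [0.65  0.026 0.005] [0.857 0.099 0.123]
bangle [ 0.408 -0.424  0.005] [ 0.485 -0.356  0.026]
```

View pics/crop0.png

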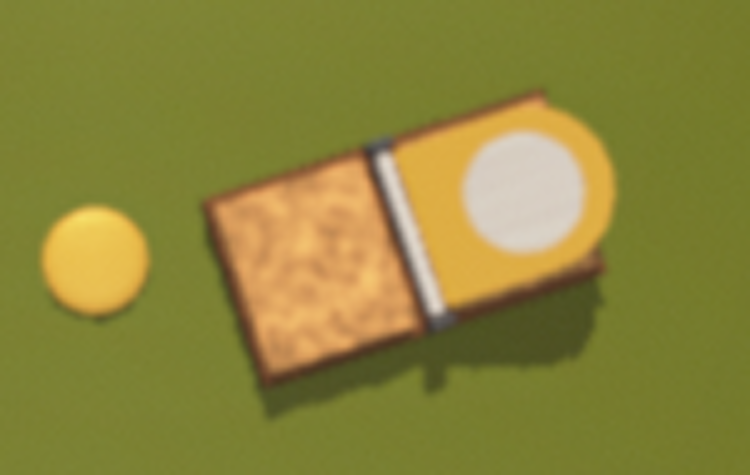

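The crop shows the ears at px (325.8,209.6) and (338,244), the bare pad at lower left and the steel patch at (355,218). A few wild depth readings spoiled the leaf fit, so I'll redo it robustly.

```bash
python3 - <<'E'
from h import *
z=np.load('top0.npz'); im,d=z['im'],z['d']; P=cloud('top',cv2.medianBlur(d,5))
box=np.zeros(d.shape,bool); box[190:265,288:380]=1
c=camera_info('top');E=np.array(c['extrinsics']);K=np.array([[c['fx'],0,c['cx']],[0,c['fy'],c['cy']],[0,0,1.]])
def ray(u,v,h):
    p=cv2.undistortPoints(np.array([[[u,v]]],float),K,np.array(c['distortion'],float)).ravel()
    r=E[:3,:3]@[p[0],-p[1],-1]; return E[:3,3]+r*(h-E[2,3])/r[2]
a,b=ray(325.8,209.6,.036),ray(338,244,.036); print('ears',a,b,np.linalg.norm(a-b),'mid',(a+b)/2)
y=(a-b)[:2]; y/=np.linalg.norm(y); print('yaw of stand x from ears',np.arctan2(-y[0],y[1])+np.pi/2, np.degrees(np.arctan2(y[1],y[0])))
hsv=cv2.cvtColor(im,cv2.COLOR_RGB2HSV)
sil=box&(hsv[...,1]<60)&(hsv[...,2]>150); 
n,l,s,cc=cv2.connectedComponentsWithStats(sil.astype(np.uint8)); k=1+s[1:,4].argmax(); print('patch px',cc[k],s[k])
L=cv2.erode((l==k).astype(np.uint8),np.ones((3,3)))>0; Q=P[L]; cen=np.median(Q,0)
nr=np.linalg.svd(Q-Q.mean(0),full_matrices=False)[2][2]; nr*=np.sign(nr[2]); print('patch cen',cen,'n',nr,'tilt',np.arccos(nr[2]))
h=(a+b)/2; h[2]=.030; v=cen-h; print('dist',np.linalg.norm(v),'ang',np.arctan2(v[2],np.hypot(*v[:2])),'dir',np.degrees(np.arctan2(v[1],v[0])))
m=box&(P[...,2]>.04)&(P[...,2]<.12); Q=P[m]; xh=np.array([y[1],-y[0]]); t=-(Q[:,:2]-h[:2])@xh*-1
print('xh',xh,'leaf along', np.percentile((Q[:,:2]-h[:2])@xh,[0,1,99,100]),'across',np.percentile((Q[:,:2]-h[:2])@y,[0,1,99,100]),'z',np.percentile(Q[:,2],[50,99,100]))
# cube board extents
for u,v in [(250+207/5,180+205/5),(250+267/5,180+382/5)]: print('bare corner',ray(u,v,.02))
E
```

```text
ears [ 0.53200325 -0.13607112  0.036     ] [ 0.45081437 -0.16516241  0.036     ] 0.0862434759138938 mid [ 0.49140881 -0.15061676  0.036     ]
yaw of stand x from ears 0.3440642538884817 19.71342962912763
patch px [354.28776978 217.9736211 ] [343 207  23  23 417]
patch cen [ 0.51105196 -0.20009285  0.05324319] n [-0.12253461  0.34418362  0.93087212] tilt 0.37400357746430773
dist 0.058085986056215476 ang 0.4116819858641538 dir -68.34577366927772
xh [ 0.33731592 -0.94139151] leaf along [0.02206881 0.023025   0.09046162 0.09310327] across [-0.0377613  -0.03643934  0.03848928  0.04018838] z [0.05313239 0.06524486 0.06569754]
bare corner [ 0.50488074 -0.05543154  0.02      ]
bare corner [ 0.42078003 -0.08530158  0.02      ]
```

Measurements agree: the hinge is at about (0.4915, -0.152) from both the ears and the board corners, the stand yaw is 0.344, and the leaf angle is about 0.39. The tool's x/y axes already line up with the stand (tool -y points to the bare half). I'll close the fingers and go above a spot just beyond the free end.

Emit:
{"fn": "jog_arm", "kwargs": {
  "rows": [0, 34, -7, 0, 0.6, 0, 34, -7, 0, 0, 0, 34, -7, 0, 0, 0, 34, -7, 0, 0, 0, 34, -7, 0, 0, 0, 34, -7, 0, 0, 0, 34, -7, 0, 0, 0, 34, -7, 0, 0, 0, 34, -7, 0, 0, 0, 34, -7, 0, 0, 0, 34, -7, 0, 0, 0, 34, -5, 0, 0, 0, 0, 0, 0, 0, 0, 0, 0, 0, 0],
  "grip_force": 20
}}

```text
time: 1.5
tool_pos: [0.5386, -0.2765, 0.2259]
tool_rot: [-3.141, 0.001, 0.346]
contact_force: [-0.2, -0.1, 0.0]
opening: 0.0006
```

```bash
cat >> h.py <<'E'
H=np.array([.4915,-.152]); A=.344
def st():
    o=observe(); p=o['tool_pos']; d=p[:2]-H; xs=np.array([-np.sin(A),np.cos(A)]); ys=np.array([np.cos(A),np.sin(A)])
    f=o['contact_force']
    print('t',round(o['time'],2),'stand x %.1f y %.1f z %.1f mm'%(d@xs*1e3,d@ys*1e3,p[2]*1e3),'rot',o['tool_rot'].round(3),'F x %.1f y %.1f z %.1f'%(f[:2]@xs,f[:2]@ys,f[2]),'open',round(o['opening'],4))
    return o
E
python3 - <<'E'
from h import *
st()
im,d=read_camera('side'); cv2.imwrite('pics/side1.png',cv2.resize(im[140:400,140:420,::-1],None,fx=2.5,fy=2.3))
E
```

```text
t 1.5 stand x -133.1 y 2.3 z 225.9 mm rot [-3.141e+00  1.000e-03  3.460e-01] F x -0.0 y -0.2 z 0.0 open 0.0006
```

View pics/side1.png

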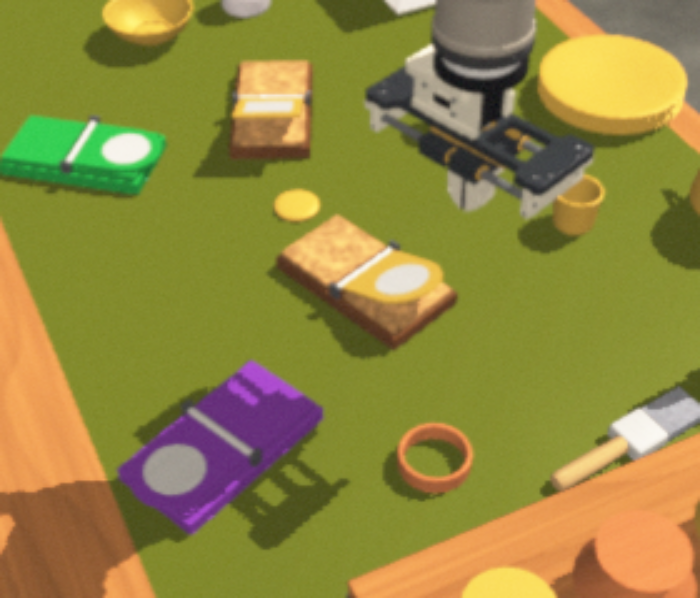

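The closed fingers are just beyond the free end and nothing is near them. I'll descend to tip z of about 45 mm, then look for contact.

Emit:
{"fn": "jog_arm", "kwargs": {
  "rows": [0, -2, 0, 36, 0, 0, 0, 0, 36, 0, 0, 0, 0, 36, 0, 0, 0, 0, 36, 0, 0, 0, 0, 36, 0, 0, 0, 0, 0, 0, 0, 0, 0, 0, 0]
}}

```text
time: 2.25
tool_pos: [0.5361, -0.2786, 0.0473]
tool_rot: [-3.141, 0.0, 0.343]
contact_force: [1.3, 0.4, 1.2]
opening: 0.0004
```

Emit:
{"fn": "jog_arm", "kwargs": {
  "rows": [0, 0, -5, 0, 0, 0, 0, -4, 0, 0, 0, 0, -4, 0, 0, 0, 0, -3, 0, 0, 0, 0, 0, 0, 0]
}}

```text
time: 2.75
tool_pos: [0.5314, -0.2622, 0.0472]
tool_rot: [3.141, -0.0, 0.345]
contact_force: [0.6, -0.7, 0.3]
opening: 0.0003
```

```bash
python3 - <<'E'
from h import *
st()
im,d=read_camera('side'); cv2.imwrite('pics/side2.png',cv2.resize(im[180:320,200:360,::-1],None,fx=4.5,fy=4.2,interpolation=cv2.INTER_CUBIC))
E
```

```text
t 2.75 stand x -117.2 y 0.4 z 47.2 mm rot [ 3.141 -0.     0.345] F x -0.9 y 0.4 z 0.3 open 0.0003
```

View pics/side2.png

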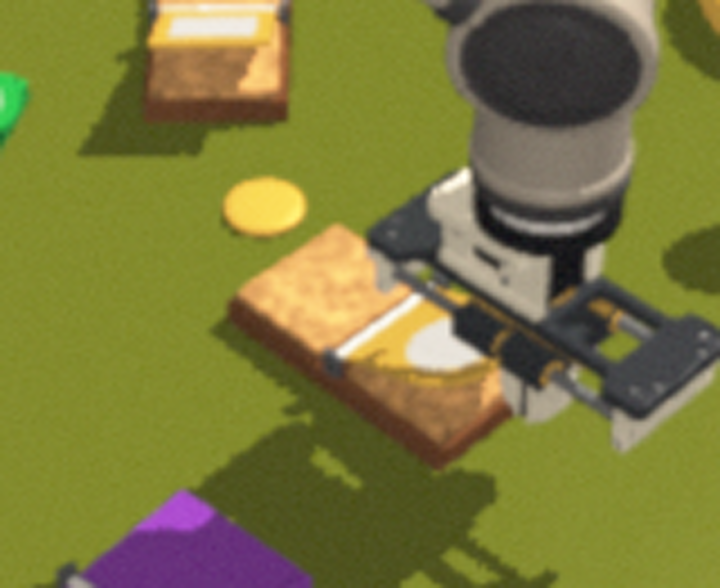

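The picture shows the finger just short of the leaf's rim, with its face about 5 mm away and clear of the stand. Next I push in and upward along the rim's arc, rising a bit faster than the rim so friction helps.

Emit:
{"fn": "jog_arm", "kwargs": {
  "rows": [0, 0, -3, 4, 0, 0, 0, -3, 2, 0, 0, 0, -2, -5, 0, 0, 0, -2, -5, 0, 0, 0, -2, -5, 0, 0, 0, -2, -5, 0, 0, 0, 0, 0, 0]
}}

```text
time: 3.5
tool_pos: [0.5269, -0.2494, 0.0618]
tool_rot: [3.141, -0.001, 0.345]
contact_force: [0.2, 0.1, 0.5]
opening: 0.0004
```

```bash
python3 - <<'E'
from h import *
st()
im,d=read_camera('side'); cv2.imwrite('pics/side3.png',cv2.resize(im[180:320,200:360,::-1],None,fx=4.5,fy=4.2,interpolation=cv2.INTER_CUBIC))
E
```

```text
t 3.5 stand x -103.6 y 0.4 z 61.8 mm rot [ 3.141e+00 -1.000e-03  3.450e-01] F x -0.0 y 0.2 z 0.5 open 0.0004
```

View pics/side3.png

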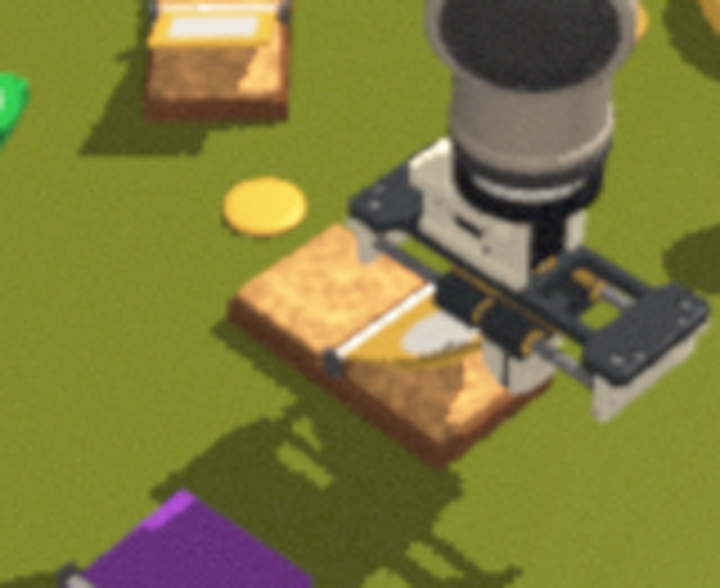

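The leaf has risen (its near edge is steeper and the patch is narrower), and the stand hasn't moved. I'll continue along the arc.

Emit:
{"fn": "jog_arm", "kwargs": {
  "rows": [0, 0, -4, -6, 0, 0, 0, -5, -6, 0, 0, 0, -5, -6, 0, 0, 0, -5, -5, 0, 0, 0, -5, -5, 0, 0, 0, -5, -5, 0, 0, 0, -6, -4, 0, 0, 0, -6, -4, 0, 0, 0, -6, -4, 0, 0, 0, 0, 0, 0]
}}

```text
time: 4.55
tool_pos: [0.5106, -0.2045, 0.1063]
tool_rot: [-3.142, -0.0, 0.345]
contact_force: [0.5, 1.0, 0.0]
opening: 0.0007
```

```bash
python3 - <<'E'
from h import *
st()
im,d=read_camera('side'); cv2.imwrite('pics/side4.png',cv2.resize(im[180:320,200:360,::-1],None,fx=4.5,fy=4.2,interpolation=cv2.INTER_CUBIC))
E
```

```text
t 4.55 stand x -55.8 y 0.2 z 106.3 mm rot [-3.142 -0.     0.345] F x 0.7 y 0.8 z 0.0 open 0.0007
```

View pics/side4.png

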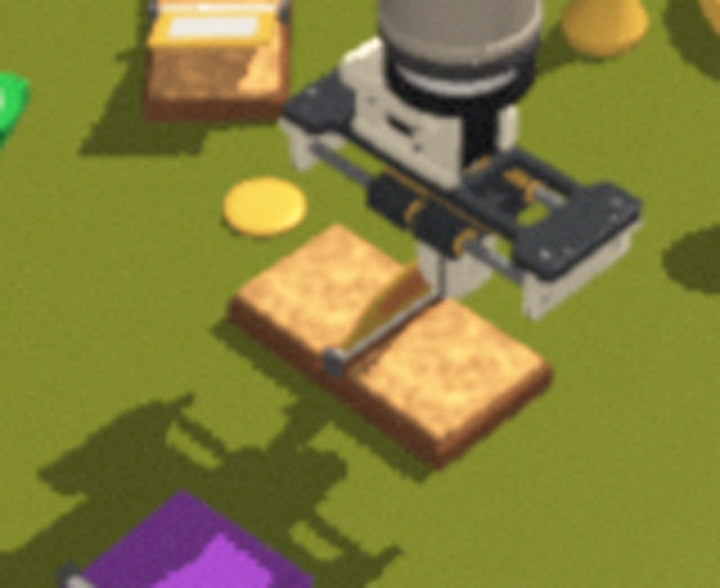

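The leaf is at about 1.2 rad, with its copper patch showing and the stand in place. I'll carry it over the top with the finger corner at about 80 mm radius.

Emit:
{"fn": "jog_arm", "kwargs": {
  "rows": [0, 0, -6, -2, 0, 0, 0, -6, -2, 0, 0, 0, -6, -1, 0, 0, 0, -6, 0, 0, 0, 0, -6, 0, 0, 0, 0, -7, 1, 0, 0, 0, -7, 1, 0, 0, 0, -7, 2, 0, 0, 0, -7, 2, 0, 0, 0, -7, 3, 0, 0, 0, -7, 4, 0, 0, 0, -7, 4, 0, 0, 0, 0, 0, 0]
}}

```text
time: 5.9
tool_pos: [0.4832, -0.1298, 0.0929]
tool_rot: [-3.14, 0.001, 0.345]
contact_force: [0.2, -1.3, -0.1]
opening: 0.0007
```

```bash
python3 - <<'E'
from h import *
st()
im,d=read_camera('side'); cv2.imwrite('pics/side5.png',cv2.resize(im[180:320,200:360,::-1],None,fx=4.5,fy=4.2,interpolation=cv2.INTER_CUBIC))
E
```

```text
t 5.9 stand x 23.7 y -0.3 z 92.9 mm rot [-3.14e+00  1.00e-03  3.45e-01] F x -1.3 y -0.2 z -0.1 open 0.0007
```

View pics/side5.png

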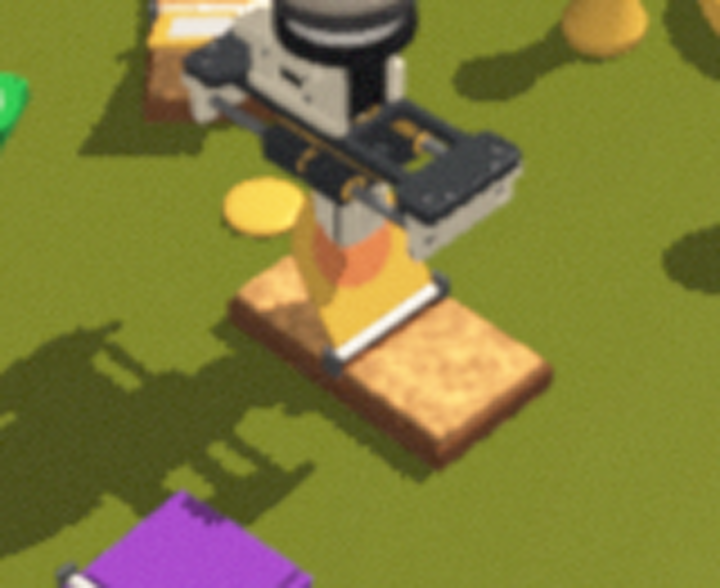

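Over the top: φ≈0.97 rad remains. I'll lower it along the arc to just above flat.

Emit:
{"fn": "jog_arm", "kwargs": {
  "rows": [0, 0, -5, 4, 0, 0, 0, -5, 4, 0, 0, 0, -5, 4, 0, 0, 0, -4, 5, 0, 0, 0, -4, 5, 0, 0, 0, -3, 6, 0, 0, 0, -3, 6, 0, 0, 0, -3, 6, 0, 0, 0, 0, 5, 0, 0, 0, 0, 5, 0, 0, 0, 0, 0, 0]
}}

```text
time: 7.05
tool_pos: [0.4729, -0.1008, 0.043]
tool_rot: [-3.141, 0.001, 0.344]
contact_force: [0.3, 0.3, 0.0]
opening: 0.0006
```

Emit:
{"fn": "jog_arm", "kwargs": {
  "rows": [0, 0, 0, 3, 0, 0, 0, 0, 2, 0, 0, 0, 0, 2, 0, 0, 0, 0, 1, 0, 0, 0, 0, 0, 0]
}}

```text
time: 7.55
tool_pos: [0.4732, -0.1008, 0.0356]
tool_rot: [3.141, 0.0, 0.344]
contact_force: [0.0, 0.6, 0.6]
opening: 0.0004
```

```bash
python3 -c "
from h import *
st()"
```

```text
t 7.55 stand x 54.3 y 0.1 z 35.6 mm rot [3.141 0.    0.344] F x 0.6 y 0.2 z 0.6 open 0.0004
```

Emit:
{"fn": "jog_arm", "kwargs": {
  "rows": [0, 0, 0, 1, 0, 0, 0, 0, 1, 0, 0, 0, 0, 1, 0, 0, 0, 0, 0, 0]
}}

```text
time: 7.95
tool_pos: [0.4733, -0.1008, 0.0326]
tool_rot: [3.141, 0.0, 0.344]
contact_force: [0.2, -0.2, -0.7]
opening: 0.0002
```

Emit:
{"fn": "jog_arm", "kwargs": {
  "rows": [0, 0, 0, 0.6, 0, 0, 0, 0, 0, 0, 0, 0, 0, 0, 0]
}}

```text
time: 8.25
tool_pos: [0.4733, -0.1008, 0.0322]
tool_rot: [3.141, -0.0, 0.344]
contact_force: [-0.4, 0.4, 2.2]
opening: 0.0007
```

Emit:
{"fn": "jog_arm", "kwargs": {
  "rows": [0, 0, 0, 0.5, 0, 0, 0, 0, 0, 0, 0, 0, 0, 0, 0]
}}

```text
time: 8.55
tool_pos: [0.4733, -0.1009, 0.0321]
tool_rot: [3.141, -0.0, 0.344]
contact_force: [-3.1, 0.8, 8.1]
opening: 0.0005
```

Emit:
{"fn": "jog_arm", "kwargs": {
  "rows": [0, 0, 0, 0.5, 0, 0, 0, 0, 0, 0, 0, 0, 0, 0, 0]
}}

```text
time: 8.85
tool_pos: [0.4733, -0.1008, 0.032]
tool_rot: [3.141, -0.0, 0.344]
contact_force: [-3.3, 0.6, 12.6]
opening: 0.0002
```

Hard stop at z = 32.0 mm, which is the height of the flat leaf's top, with about 12 N. I'll lift straight off, move clear and check.

Emit:
{"fn": "jog_arm", "kwargs": {
  "rows": [0, 0, 0, -2, 0, 0, 0, 0, -10, 0, 0, 0, 0, -30, 0, 0, 0, 0, -40, 0, 0, 0, 0, -40, 0, 0, 0, 0, -40, 0, 0, 0, 0, -30, 0, 0, -40, 0, 0, 0, 0, -40, 0, 0, 0, 0, -40, 0, 0, 0, 0, -40, 0, 0, 0, 0, -40, 20, 0, 0, 0, -40, 30, 0, 0, 0, -30, 30, 0, 0, 0, -20, 30, 0, 0, 0, 0, 30, 0, 0, 0, 0, 30, 0, 0, 0, 0, 0, 0, 0]
}}

```text
time: 10.65
tool_pos: [0.2581, -0.3617, 0.2233]
tool_rot: [3.14, -0.0, 0.343]
contact_force: [0.2, -0.1, -0.3]
opening: 0.0001
```

```bash
python3 - <<'E'
from h import *
st()
z=np.load('top0.npz'); im,d=read_camera('top'); P=cloud('top',cv2.medianBlur(d,5)); P0=cloud('top',cv2.medianBlur(z['d'],5))
cv2.imwrite('pics/top1.png',cv2.resize(im[80:380,130:460,::-1],None,fx=2.4,fy=2))
xs=np.array([-np.sin(A),np.cos(A)]); ys=np.array([np.cos(A),np.sin(A)])
s=(P[...,:2]-H)@xs; t=(P[...,:2]-H)@ys
for a in range(15,100,10):
    m=(abs(s-a/1e3)<.005)&(abs(t)<.03)&(P[...,2]>.015); print(a,m.sum(),(np.median(P[m][:,2])*1e3).round(1))
m=(s>.06)&(s<.12)&(abs(t)<.02)&(P[...,2]>.024);print('free end s',np.percentile(s[m],99))
df=cv2.absdiff(im,z['im']).max(2)>50; df=cv2.morphologyEx(df.astype(np.uint8),cv2.MORPH_OPEN,np.ones((3,3)))
n,l,st_,c=cv2.connectedComponentsWithStats(df); print([r.tolist() for r in st_[1:] if r[4]>25])
E
```

```text
t 10.65 stand x -118.7 y -290.5 z 223.3 mm rot [ 3.14  -0.     0.343] F x -0.2 y 0.2 z -0.3 open 0.0001
15 108 31.0
25 104 31.1
35 104 31.5
45 109 31.8
55 106 31.7
65 108 31.3
75 107 31.2
85 106 31.1
95 69 30.7
free end s 0.09917099638743268
[[343, 203, 30, 27, 589], [323, 213, 12, 30, 95], [291, 226, 11, 24, 147], [425, 311, 135, 109, 6587], [442, 340, 15, 8, 62], [224, 343, 262, 77, 4121], [174, 354, 38, 66, 1494], [550, 357, 10, 8, 61], [213, 367, 18, 14, 124], [555, 376, 5, 6, 27], [535, 384, 25, 36, 363], [504, 390, 49, 30, 805], [262, 392, 40, 28, 497], [419, 398, 14, 11, 119]]
```

View pics/top1.png

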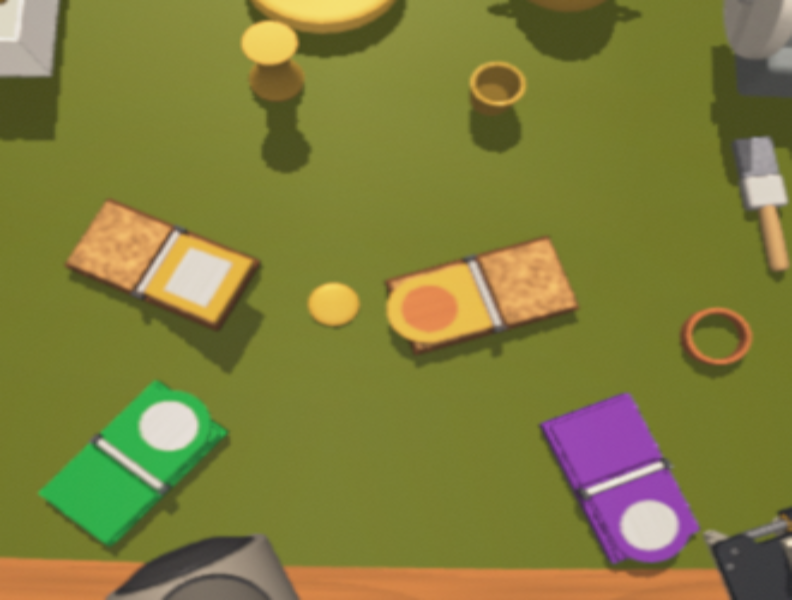

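The picture shows the round leaf flat on the bare half with its copper back up, its height level at about 31 mm out to 99 mm from the hinge. Nothing else has changed.

```bash
python3 -c "
from cell import hand_in; print(hand_in())"
```

```text
the job is handed in; nothing more can be done
None
```

The round-ended leaf now lies flat on the bare half of its stand with its copper back showing, and the job is handed in. I pushed it up and over with the outside of the closed fingers, pressed it down gently, then moved the arm clear. It took about 10.7 s of robot time.

- **Flatness:** pressing came to a hard stop at a tip height of 32.0 mm, with about 13 N. That is the expected top of the leaf when flat. Afterwards the leaf measured level at 31–32 mm, with its free end 99 mm from the hinge.
- **Surroundings:** comparing the top view before and after, the only changes on the bench are the leaf itself and the robot. The round stand, the square sample and the other objects had not visibly moved.
- **Checks that went wrong:** my first fit of the leaf's tilt was spoiled by stray depth readings, so I redid it before moving. No later check failed or disagreed.

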